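# Slip test of rubber-soled sanding blocks on the tilting ramp

### The arm

A 6-joint arm with a two-finger parallel gripper is mounted at the origin on a cart in front of the work surface, level with it; the furniture and walls round the work are solid. World frame = base frame: x ahead of the robot, y to its left, z up, the work surface at z = 0. Lengths are in mm, angles in rad, forces in N, time in s.
With the tool pointing down it reaches from about 300 to 775 mm from the base axis. Payload 14.6 kg.
Tool frame: the origin (TCP) lies midway between the tips of the shut fingers; the grasp point (between the pads) lies 19 mm behind it; z points along the fingers, y is the line along which they close (so a half turn about z gives the same grasp; the last joint's range is limited). The gripper opens to 94 mm and grips with 3 to 60 N. Pads are 16 mm wide; open, the fingers measure 119 mm over their backs; the gripper's body (75 mm by 177 mm) begins 78 mm behind the grasp point.
Start: joints at [1.256, 0.3, 1.521, -0, 1.321, -0.067], TCP at [134.897, 533.19, 175.046] pointing down, gripper open.
Joint ranges: [-3.03, 3.03], [-0.79, 2.21], [0.23, 2.52], [-1.04, 4.18], [0, 3.07], [-2.55, 2.55]. Speed limits (rad/s): [2.22, 2.22, 2.57, 3.14, 3.14, 3.14].

### API

Orientations are given as [roll, pitch, yaw] about the fixed x, y, z axes, in that order (R = Rz(yaw) Ry(pitch) Rx(roll)).
In Python, from cell import * gives the robot as it stands. The module is installed in compiled form; this text tells all that it offers.
- The arm moves only by the tool servo_tool, never from a script. Its argument "motion" is a list of rows, each an object of numbers: "wx", "wy", "wz": the turn, a rotation vector about the tool's x, y, z in units of 2 rad (1.0 is 2 rad); "dx", "dy", "dz": the shift along the tool's x, y, z in units of 10 cm (1.0 is 10 cm); "fingers": the closure, from -1 (fully open) to 1 (shut). In form: [{"wx": .., "wy": .., "wz": .., "dx": .., "dy": .., "dz": .., "fingers": ..}, ...]. A call has 1 to 10 rows; each row is the pose to reach, as a shift and turn from the pose commanded when the call began, along the tool's axes at that moment; what a row does not reach only later rows make up. A row lasts 1/10 s, in which the tool goes at most 50 mm and 8.59 degrees, less where a joint would pass 70% of its speed; a pose out of reach is approached as far as the arm can. A call with a number of a shift or a turn outside -1 to 1 is refused whole. A call with a gripper value outside its range is refused whole. The fingers move at their own pace and stop on an object; "newtons" is the grip in N (left out, the last holds). Time passes only in rows, so rows that repeat a pose let the fingers close. It gives the time, the measured TCP pose, the force, the opening and the grip force at its end, in the units of the state.
- read_state(): the state, without advancing time (a new reading comes with each control period).
- camera(name): name is "scene" or "side" or "wrist"; returns a dict with "image" (384x512x3 uint8, red, green, blue), "fx", "fy", "cx", "cy" (pixels), "R" (3x3) and "t" (3): a world point X has camera coordinates R X + t. Camera axes: x right, y down, z forward; pixel columns grow to the right and rows downward; lengths in mm; the calibration is good to about 2 mm. The wrist camera is an equidistant fisheye: a pixel r from the principal point sees the ray r / f radians off the axis. A picture is of the moment at which its call begins. There is no depth.
- sign_off(): hands the job in; it is judged then, once.
Trained networks look in a picture, given as the dict that the camera call returned (one of the last four; its "shot" number tells which), for a name from the list of things; names that differ only in an ending like _2 or _b are one class to them, and where a whole thing is asked for, a point or a joint stands for the part that bears it (a point fixed in the world has none). Each returns a list of dicts, best first, with "conf" (0 to 1); they miss things now and then, are a little off and sometimes report something else, mostly with a low value. They report only what shows in the picture. A call takes as long as a camera call. They do not tell look-alikes from the thing itself.
- spot_in(query, picture): "location" ([column, row] in pixels, amid what is visible of it).
- trace(query, picture): "pixels" (384x512 bool, what is visible of it) and "location" ([column, row] in pixels, amid what is visible of it).
The state is a dict: "clock": time; "joints": joint angles; "qd": joint speeds; "effort": joint torques, N m; "eef_pos": TCP position; "eef_rot": TCP orientation; "wrist_force": force on the tool from outside, world axes, zero at the start; "moment": the same for the moment, N m; "finger_gap": finger opening in mm; "finger_force": force on a finger pad.
Only numpy, scipy, OpenCV 4.12 (cv2) and the standard library are available. Lean on these libraries where they do the work, as an engineer would, in place of code of your own. Each camera call takes 0.05 s, during which the arm holds its last target. There are 200 camera calls.

### The job

Two of these three sanding blocks have worn soles and one still grips. Tip the ramp up (its side lever does that) just far enough that the two worn ones slide by themselves into the chute while the good one keeps its hold; touch no block until then, and leave those two alone. Then let the ramp back down flat with the good block still on it and slide that block, without lifting it, fully onto the shelf at the other end; leave the other tools on the bench where they are.

Things in the scene. Friction and masses are not known exactly. Their poses are not given: they have to be found in the camera images.
- rig: fixed plywood test stand, 222 mm wide (own x), 560 mm long (own y). Origin: on the bench under the ramp's middle, z up. Along y in mm: shelf -270 to -136 (side walls 100 high, end stop 116 high at -270), ramp -132 to +130 (surface 90 high when flat), chute +137 to +264 (side walls 110 high, end wall 80 high)
- ramp (a joint): ramp angle, rad: 0 flat, 0.62 upper stop; growing lifts the shelf end. Hinge line along stand x at y = 130, z = 90 mm. Sinks back by its weight, damped. No block slips below 0.13; the worn two slip at unlike angles up to 0.42, the good one some 0.07 or more later. Plate 190 x 262 x 12 mm, 0.4 kg; 3 lanes along y centred at stand x = -59, 0, +59 mm, 54 mm wide, between slats 10 mm high
- lever_grip (a point): middle of the lever's cross bar: dark round wood, 16 mm thick, along stand x from -122 to -180 mm, beside the ramp; a steel rod at x = -122 joins it to the hinge, 135 mm away. Ramp flat: bar at stand y = 107, z = 223 mm, leaning 10 deg to the shelf side. Pushing it to stand +y (5 to 15 N) tips the ramp up; unheld, it returns
- shelf (a point): middle of the shelf board's top, at stand y = -203 mm; board 134 mm long (y), 195 mm wide, 1.5 mm below the flat ramp's surface across a 4 mm gap
- catch (a point): middle of the chute's steel plate, which falls at 30 degrees from 87 mm height beside the hinge down to the end wall
- block_a: one of three sanding blocks that look alike: dark wood, black rubber sole, 46 mm wide (own x) x 90 mm long (own y) x 30 mm high, 0.1 to 0.2 kg; starts sole down in one of the ramp's lanes, length along the lane, on the shelf's half of the ramp. Wear cannot be seen. Origin: centre of its underside
- block_b: one of three sanding blocks that look alike: dark wood, black rubber sole, 46 mm wide (own x) x 90 mm long (own y) x 30 mm high, 0.1 to 0.2 kg; starts sole down in one of the ramp's lanes, length along the lane, on the shelf's half of the ramp. Wear cannot be seen. Origin: centre of its underside
- block_c: one of three sanding blocks that look alike: dark wood, black rubber sole, 46 mm wide (own x) x 90 mm long (own y) x 30 mm high, 0.1 to 0.2 kg; starts sole down in one of the ramp's lanes, length along the lane, on the shelf's half of the ramp. Wear cannot be seen. Origin: centre of its underside
- rasp: half-round rasp with wooden handle, 300 x 46 x 31 mm, lying on the bench; a bystander. Origin: centre of its underside
- clamp: small bar clamp, 216 x 74 x 21 mm, lying on the bench; a bystander. Origin: centre of its underside
- stone: dark sharpening stone, 152 x 81 x 22 mm, lying on the bench; a bystander. Origin: centre of its underside
There are look-alikes about, which are no part of the job. What is shaped like the block_b but purple is not meant.

How it is judged (in metres and radians):
On the way, in this order (a step that is already met when the one before it is completed fails the run):
1. with the ramp tipped up, two blocks have slid into the chute and the third stays on the ramp, at rest (value of joint ramp above 0.12 rad and ((y of block_b in the frame of rig between 0.15 and 0.27 m and z of each of block_b, block_c in the frame of rig below 0.085 m and x of block_b in the frame of rig between -0.1 and 0.1 m and y of block_c in the frame of rig between 0.15 and 0.27 m and x of block_c in the frame of rig between -0.1 and 0.1 m and y of block_a in the frame of rig between -0.13 and 0.11 m and z of block_a in the frame of rig above 0.084 m and linear speed of block_a below 0.02 m/s) or (y of block_a in the frame of rig between 0.15 and 0.27 m and z of each of block_a, block_c in the frame of rig below 0.085 m and x of block_a in the frame of rig between -0.1 and 0.1 m and y of block_c in the frame of rig between 0.15 and 0.27 m and x of block_c in the frame of rig between -0.1 and 0.1 m and y of block_b in the frame of rig between -0.13 and 0.11 m and z of block_b in the frame of rig above 0.084 m and linear speed of block_b below 0.02 m/s) or (y of block_a in the frame of rig between 0.15 and 0.27 m and z of each of block_a, block_b in the frame of rig below 0.085 m and x of block_a in the frame of rig between -0.1 and 0.1 m and y of block_b in the frame of rig between 0.15 and 0.27 m and x of block_b in the frame of rig between -0.1 and 0.1 m and y of block_c in the frame of rig between -0.13 and 0.11 m and z of block_c in the frame of rig above 0.084 m and linear speed of block_c below 0.02 m/s))), for 0.2 s.
2. the ramp is back down flat with the block that held still on it (value of joint ramp below 0.03 rad and ((y of block_b in the frame of rig between 0.15 and 0.27 m and z of each of block_b, block_c in the frame of rig below 0.085 m and x of block_b in the frame of rig between -0.1 and 0.1 m and y of block_c in the frame of rig between 0.15 and 0.27 m and x of block_c in the frame of rig between -0.1 and 0.1 m and y of block_a in the frame of rig between -0.13 and 0.11 m and z of block_a in the frame of rig above 0.084 m) or (y of block_a in the frame of rig between 0.15 and 0.27 m and z of each of block_a, block_c in the frame of rig below 0.085 m and x of block_a in the frame of rig between -0.1 and 0.1 m and y of block_c in the frame of rig between 0.15 and 0.27 m and x of block_c in the frame of rig between -0.1 and 0.1 m and y of block_b in the frame of rig between -0.13 and 0.11 m and z of block_b in the frame of rig above 0.084 m) or (y of block_a in the frame of rig between 0.15 and 0.27 m and z of each of block_a, block_b in the frame of rig below 0.085 m and x of block_a in the frame of rig between -0.1 and 0.1 m and y of block_b in the frame of rig between 0.15 and 0.27 m and x of block_b in the frame of rig between -0.1 and 0.1 m and y of block_c in the frame of rig between -0.13 and 0.11 m and z of block_c in the frame of rig above 0.084 m))), for 0.2 s.
At the end, for the whole second after the job is handed in: The two worn blocks lie in the chute; the good block lies sole down on the shelf, fully off the ramp (to 5 mm); the ramp is flat (within 0.03 rad); all is at rest and released (value of joint ramp below 0.03 rad and linear speed of each of block_a, block_b, block_c below 0.02 m/s and ((y of block_b in the frame of rig between 0.15 and 0.27 m and z of each of block_b, block_c in the frame of rig below 0.085 m and x of block_b in the frame of rig between -0.1 and 0.1 m and y of block_c in the frame of rig between 0.15 and 0.27 m and x of block_c in the frame of rig between -0.1 and 0.1 m and y of block_a in the frame of rig between -0.235 and -0.176 m and x of block_a in the frame of rig between -0.09 and 0.09 m and z of block_a in the frame of rig between 0.083 and 0.095 m and angle between block_a's own z axis and vertical below 0.1 rad) or (y of block_a in the frame of rig between 0.15 and 0.27 m and z of each of block_a, block_c in the frame of rig below 0.085 m and x of block_a in the frame of rig between -0.1 and 0.1 m and y of block_c in the frame of rig between 0.15 and 0.27 m and x of block_c in the frame of rig between -0.1 and 0.1 m and y of block_b in the frame of rig between -0.235 and -0.176 m and x of block_b in the frame of rig between -0.09 and 0.09 m and z of block_b in the frame of rig between 0.083 and 0.095 m and angle between block_b's own z axis and vertical below 0.1 rad) or (y of block_a in the frame of rig between 0.15 and 0.27 m and z of each of block_a, block_b in the frame of rig below 0.085 m and x of block_a in the frame of rig between -0.1 and 0.1 m and y of block_b in the frame of rig between 0.15 and 0.27 m and x of block_b in the frame of rig between -0.1 and 0.1 m and y of block_c in the frame of rig between -0.235 and -0.176 m and x of block_c in the frame of rig between -0.09 and 0.09 m and z of block_c in the frame of rig between 0.083 and 0.095 m and angle between block_c's own z axis and vertical below 0.1 rad))); the robot touches nothing.
It fails at once if the robot touched a block before the other two had slid down the chute, or touched one that had slid ((contact force between any of the fingers, the arm and block_a above 0.3 N and y of any of block_b, block_c in the frame of rig below 0.13 m) or (contact force between any of the fingers, the arm and block_b above 0.3 N and y of any of block_a, block_c in the frame of rig below 0.13 m) or (contact force between any of the fingers, the arm and block_c above 0.3 N and y of any of block_a, block_b in the frame of rig below 0.13 m)).
It fails at once if a block was lifted 20 mm or more off the flat ramp or shelf (value of joint ramp below 0.03 rad and z of any of block_a, block_b, block_c in the frame of rig above 0.11 m).
It fails at once if all three blocks went down the chute (y of each of block_a, block_b, block_c in the frame of rig above 0.13 m).
It fails at once if a bystander tool was moved by more than 30 mm (distance of any of rasp, clamp, stone from where it was at the start of the episode above 0.03 m).
It also fails if it takes over 72 s, if anything falls off the work surface, if the arm or the gripper's body presses on something with over 40 N, if the wrist force passes 120 N, or if a joint passes its speed limit or range.

## Working session

There is one attempt and no reset: what is moved stays moved. The work goes in short steps, Python scripts to look and compute and a tool call to move; the robot and the scene stay as the last step left them, time stands still between calls to the robot, and variables do not carry over. Pictures are saved under pics/ and viewed, at most 10 in all, crops included, and the job is handed in when it is done.

Besides the shell and the picture viewer there is one more tool, called after "Request:" as name(argument=value, ...), one argument or row to a line, values as JSON. servo_tool: Moves the arm, as the interface text tells. Its arguments: {"type":"object","properties":{"motion":{"type":"array","items":{"type":"object","properties":{"wx":{"type":"number"},"wy":{"type":"number"},"wz":{"type":"number"},"dx":{"type":"number"},"dy":{"type":"number"},"dz":{"type":"number"},"fingers":{"type":"number"}}}},"newtons":{"type":"number"}},"required":["motion"]}

```bash
mkdir -p pics; cat > h.py <<'E'
from cell import *
import numpy as np, cv2
def save(p,n): cv2.imwrite('pics/'+n+'.png',cv2.cvtColor(p['image'],cv2.COLOR_RGB2BGR))
def proj(p,X):
    X=np.atleast_2d(X); c=X@np.array(p['R']).T+np.array(p['t']); 
    return np.c_[p['fx']*c[:,0]/c[:,2]+p['cx'],p['fy']*c[:,1]/c[:,2]+p['cy']]
def ray(p,uv):
    R=np.array(p['R']);o=-R.T@np.array(p['t']);d=R.T@np.array([(uv[0]-p['cx'])/p['fx'],(uv[1]-p['cy'])/p['fy'],1]);return o,d/np.linalg.norm(d)
def onz(p,uv,z):
    o,d=ray(p,uv);return o+d*(z-o[2])/d[2]
def tri(ps,uvs):
    A=np.zeros((3,3));b=np.zeros(3)
    for p,uv in zip(ps,uvs):
        o,d=ray(p,uv);M=np.eye(3)-np.outer(d,d);A+=M;b+=M@o
    return np.linalg.solve(A,b)
E
python3 - <<'E'
from h import *
np.set_printoptions(precision=1,suppress=True)
a=camera('scene');b=camera('side')
ims=[]
for p in (a,b):
    R=np.array(p['R']);print(-R.T@p['t'],R[2],p['fx'])
    for q in ('rig','ramp','lever_grip','shelf','catch','block_a','rasp','clamp','stone'):
        print(q,[(np.round(d['location']),round(d['conf'],2)) for d in spot_in(q,p)][:5])
    save(p,'s%d'%len(ims));ims.append(1)
E
```

```text
[268.4 874.1 755. ] [ 0.3 -0.7 -0.6] 372.15844709556063
rig [(array([253., 204.]), 0.73)]
ramp [(array([264., 190.]), 0.73)]
lever_grip [(array([265., 190.]), 0.71), (array([212., 175.]), 0.58)]
shelf [(array([251., 206.]), 0.81)]
catch [(array([253., 204.]), 0.74)]
block_a [(array([287., 167.]), 0.95), (array([298., 176.]), 0.89), (array([165., 295.]), 0.65), (array([261., 160.]), 0.64)]
rasp [(array([216., 173.]), 0.75), (array([263., 159.]), 0.59)]
clamp [(array([264., 194.]), 0.74)]
stone [(array([209., 320.]), 0.66)]
[ 171.7 -408.3  678.5] [ 0.4  0.7 -0.6] 355.62716839130417
rig [(array([304., 271.]), 0.61)]
ramp [(array([285., 208.]), 0.95)]
lever_grip [(array([284., 215.]), 0.85)]
shelf [(array([304., 274.]), 0.73), (array([318., 225.]), 0.19)]
catch [(array([305., 238.]), 0.64), (array([304., 271.]), 0.56)]
block_a [(array([305., 238.]), 0.98), (array([273., 235.]), 0.88), (array([319., 224.]), 0.62), (array([244., 169.]), 0.62)]
rasp [(array([351., 221.]), 0.67)]
clamp [(array([219., 292.]), 0.66)]
stone [(array([211., 180.]), 0.78)]
```

View pics/s0.png

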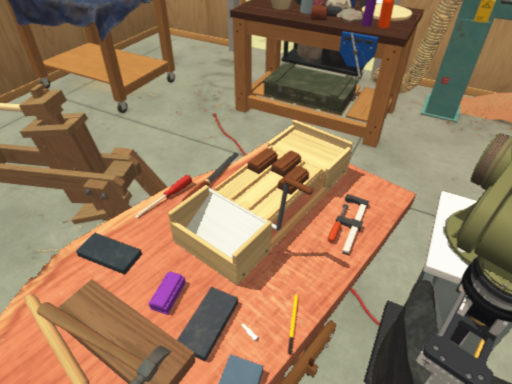

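View pics/s1.png

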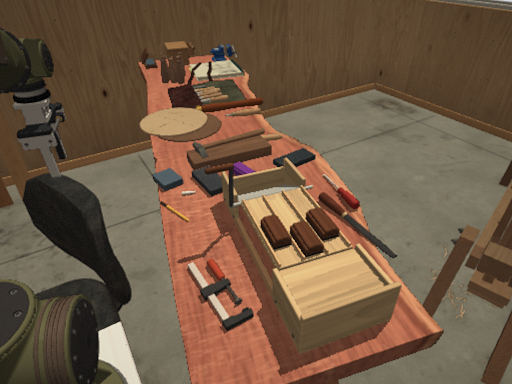

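```bash
python3 - <<'E'
import cv2
a=cv2.imread('pics/s0.png')[110:290,150:370];b=cv2.imread('pics/s1.png')[140:360,200:420]
cv2.imwrite('pics/c0.png',cv2.resize(a,None,fx=3.3,fy=3.3,interpolation=cv2.INTER_CUBIC))
cv2.imwrite('pics/c1.png',cv2.resize(b,None,fx=2.7,fy=2.7,interpolation=cv2.INTER_CUBIC))
E
```

```text
(no output)
```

View pics/c0.png

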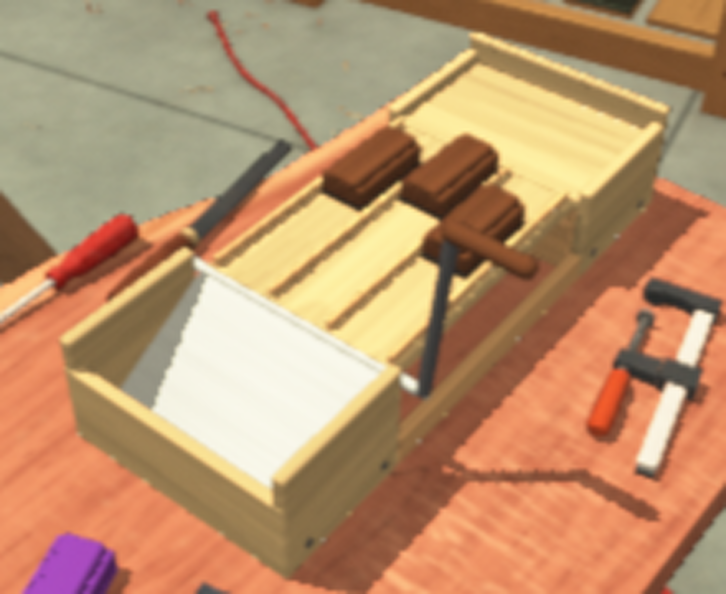

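View pics/c1.png

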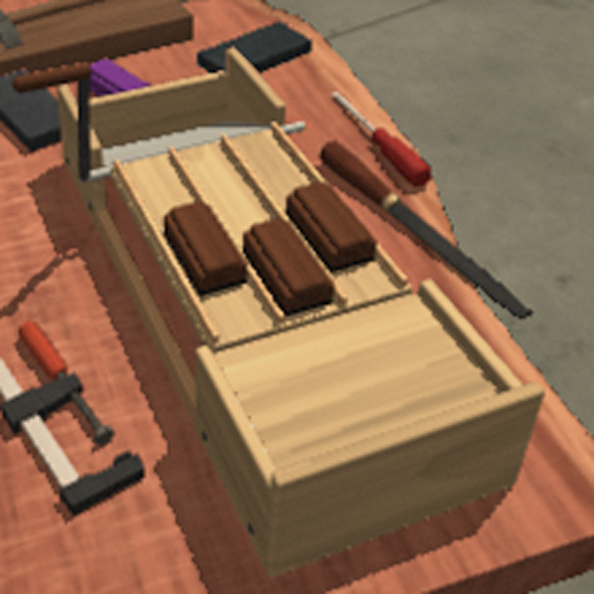

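```bash
cat > fit.py <<'E'
from h import *
from scipy.optimize import least_squares
np.set_printoptions(precision=1,suppress=True)
a=camera('scene');b=camera('side')
S=lambda u,v:(u/3.3+150,v/3.3+110)
T=lambda u,v:(u/2.7+200,v/2.7+140)
pk=[(a,S(472,34),(111,'s',116)),(a,S(667,105),(-111,'s',116)),(a,S(63,345),(111,'c',110)),(a,S(290,577),(-111,'c',0)),(a,S(80,437),(111,'c',0)),
(b,T(272,487),(-111,'s',116)),(b,T(543,392),(111,'s',116)),(b,T(272,574),(-111,'s',0)),(b,T(515,495),(111,'s',0))]
def W(q,P):
    c,s=np.cos(q[2]),np.sin(q[2]);return np.array([q[0]+c*P[0]-s*P[1],q[1]+s*P[0]+c*P[1],P[2]])
def f(q):
    r=[]
    for p,uv,P in pk:
        y={'s':q[3],'c':q[4]}.get(P[1],P[1]);r+=list(proj(p,W(q,(P[0],y,P[2])))[0]-uv)
    return r
s=least_squares(f,[500,200,0,-275,270],x_scale=[10,10,.1,10,10],loss='soft_l1');q=s.x
print(q,np.array(q[2]).round(4),'%.4f'%q[2]);print(np.reshape(f(q),(-1,2)))
if __name__=='__main__':
    chk=[(-122,107,223),(-180,107,223),(-122,130,90),(0,-203,88)]
    for P in chk: print(P,W(q,P),S0:=(proj(a,W(q,P))[0]-[150,110])*3.3,(proj(b,W(q,P))[0]-[200,140])*2.7)
    # blocks top centre by tri
    for x in(-59,0,59): print(x,[((proj(a,W(q,(x,y,120)))[0]-[150,110])*3.3,(proj(b,W(q,(x,y,120)))[0]-[200,140])*2.7) for y in(-60,-80)])
    print(read_state())
E
python3 fit.py
```

```text
[ 598.9  178.5   -0.2 -315.9  240.2] -0.1858 -0.1858
[[ 0.9 -1.5]
 [ 2.5  0.3]
 [-1.  -2.2]
 [ 0.9  1.8]
 [-0.  -0.4]
 [ 0.5 -0.8]
 [ 1.4 -1.2]
 [-2.6  2.4]
 [ 0.1 -3.8]]
(-122, 107, 223) [498.8 306.2 223. ] [427.8 258.8] [68.8 51.6]
(-180, 107, 223) [441.8 316.9 223. ] [502.2 296. ] [ 8.2 63.6]
(-122, 130, 90) [503.1 328.8  90. ] [400.3 414.8] [ 71.4 152.3]
(0, -203, 88) [561.5 -21.   88. ] [505.6 142.8] [333.5 348.1]
-59 [(array([476.2, 217.1]), array([198.2, 227.5])), (array([489.5, 205.2]), array([207.1, 241.5]))]
0 [(array([417.6, 189.6]), array([258.7, 211.6])), (array([431.2, 178.3]), array([268.4, 225.1]))]
59 [(array([362. , 163.5]), array([316.8, 196.4])), (array([375.9, 152.8]), array([327.4, 209.4]))]
{'clock': 1.1, 'joints': array([ 1.3,  0.3,  1.5, -0. ,  1.3, -0.1]), 'qd': array([-0.,  0.,  0.,  0., -0., -0.]), 'effort': array([ -0. , -53.2, -35.3,   0.1,   0. ,  -0. ]), 'eef_pos': array([134.9, 533.2, 175. ]), 'eef_rot': array([3.1, 0. , 2.9]), 'wrist_force': array([-0.1, -0.6, -0.5]), 'moment': array([ 0. ,  0. , -0.1]), 'finger_force': 0.0, 'finger_gap': 94.11044514012153}
```

```bash
sed -i "s/^def W/pk+=[(a,S(530,266),(-180,107,223)),(b,T(19,86),(-180,107,223)),(a,S(449,232),(-122,107,223)),(b,T(85,75),(-122,107,223)),(a,S(425,390),(-122,130,90)),(b,T(87,174),(-122,130,90)),(b,T(217,345),(-95,-132,90)),(b,T(408,288),(95,-132,90))]\ndef W/; s/^    return r$/    return r+[(q[3]+282)\/3,(q[4]-276)\/3]/; s/    return r+/    return r+/" fit.py
sed -i "s/np.reshape(f(q),(-1,2))/np.reshape(f(q),(-1,2)).round(1).tolist()/" fit.py
python3 fit.py
```

```text
[ 593.8  143.3   -0.2 -280.5  275.1] -0.1881 -0.1881
[[0.8, -1.6], [2.2, 0.2], [-1.3, -2.8], [0.3, 1.2], [-0.3, -1.0], [0.9, -1.0], [1.9, -1.2], [-2.3, 2.2], [0.6, -3.8], [-0.3, 0.1], [0.1, -1.4], [2.0, -0.3], [-1.3, -2.1], [0.5, -1.4], [-1.5, -1.1], [-2.9, 0.9], [1.6, -0.5], [0.5, -0.3]]
(-122, 107, 223) [494.  271.2 223. ] [455.7 230.9] [81.5 69.4]
(-180, 107, 223) [437.  282.1 223. ] [528.9 266.3] [19.3 82.1]
(-122, 130, 90) [498.3 293.8  90. ] [426.6 385.3] [ 83.  171.1]
(0, -203, 88) [555.9 -56.1  88. ] [524.9 125.2] [357.1 380. ]
-59 [(array([498.2, 195.6]), array([215.5, 252.3])), (array([511. , 184.2]), array([224.9, 267.3]))]
0 [(array([440.3, 169.1]), array([277.6, 235.6])), (array([453.5, 158.3]), array([288., 250.]))]
59 [(array([385.4, 144. ]), array([337.3, 219.5])), (array([398.8, 133.7]), array([348.6, 233.3]))]
{'clock': 1.2, 'joints': array([ 1.3,  0.3,  1.5, -0. ,  1.3, -0.1]), 'qd': array([ 0.,  0., -0., -0., -0.,  0.]), 'effort': array([ -0. , -53.2, -35.3,   0.1,   0. ,  -0. ]), 'eef_pos': array([134.9, 533.2, 175. ]), 'eef_rot': array([-3.1,  0. ,  2.9]), 'wrist_force': array([ 0.4, -1. , -0.6]), 'moment': array([0., 0., 0.]), 'finger_force': 0.0, 'finger_gap': 94.07031008685884}
```

```bash
cat >> h.py <<'E'
from scipy.spatial.transform import Rotation as Ro
YAW=-0.188
def W(P): 
    c,s=np.cos(YAW),np.sin(YAW);return np.array([593.8+c*P[0]-s*P[1],143.3+s*P[0]+c*P[1],P[2]])
def stand(X):
    c,s=np.cos(YAW),np.sin(YAW);d=np.array(X)-[593.8,143.3,0];return np.array([c*d[0]+s*d[1],-s*d[0]+c*d[1],d[2]])
def plan(P):
    s=read_state();R=Ro.from_euler('xyz',s['eef_rot']);Rt=Ro.from_euler('xyz',[np.pi,0,np.pi+YAW])
    print('stand',stand(s['eef_pos']).round(1),'units',(R.inv().apply(W(P)-s['eef_pos'])/100).round(3),'turn',((R.inv()*Rt).as_rotvec()/2).round(4),'clock',s['clock'],'rot',s['eef_rot'].round(4))
E
python3 -c "
from h import *
plan((-153,105,290))"
```

```text
stand [-523.7  297.2  175. ] units [-3.815 -1.698 -1.149] turn [-0.      0.     -0.0299] clock 1.2 rot [-3.1416  0.      2.8938]
```

Request:
servo_tool(
  motion=[
    {"dx": -0.4,"dy": -0.2,"dz": -0.4,"fingers": 0.0},
    {"dx": -0.8,"dy": -0.4,"dz": -0.8},
    {"dx": -1.0,"dy": -0.45,"dz": -1.0},
    {"dx": -1.0,"dy": -0.45,"dz": -1.0},
  ],
)

```text
schema error: expected keys wx, wy, wz, dx, dy, dz, fingers
```

Request:
servo_tool(
  motion=[
    {"dx": -0.4,"dy": -0.2,"dz": -0.1},
    {"dx": -0.8,"dy": -0.4,"dz": -0.15},
    {"dx": -1.0,"dy": -0.45,"dz": -0.15},
    {"dx": -1.0,"dy": -0.45,"dz": -0.15},
  ],
)

```text
schema error: expected keys wx, wy, wz, dx, dy, dz, fingers
```

Request:
servo_tool(
  motion=[
    {"dx": -0.4,"dy": -0.2},
    {"dx": -0.8,"dy": -0.4,"wz": -0.03},
    {"dx": -1.0,"dy": -0.45,"wz": -0.03},
    {"dx": -1.0,"dy": -0.45,"wz": -0.03},
  ],
)

```text
schema error: expected keys wx, wy, wz, dx, dy, dz, fingers
```

```bash
python3 -c "
from h import *
plan((-153,105,290));print(read_state()['finger_gap'])"
```

```text
stand [-523.7  297.2  175. ] units [-3.815 -1.698 -1.149] turn [-0.      0.     -0.0299] clock 1.2 rot [-3.1416  0.      2.8938]
94.07031008685884
```

Request:
servo_tool(
  motion=[
    {"wx": 0,"wy": 0,"wz": 0,"dx": -0.3,"dy": -0.15,"dz": -0.3,"fingers": 0},
    {"wx": 0,"wy": 0,"wz": 0,"dx": -0.6,"dy": -0.3,"dz": -0.6,"fingers": 0},
    {"wx": 0,"wy": 0,"wz": 0,"dx": -1.0,"dy": -0.45,"dz": -0.9,"fingers": 0},
    {"wx": 0,"wy": 0,"wz": 0,"dx": -1.0,"dy": -0.45,"dz": -1.0,"fingers": 0},
  ],
)

```text
clock: 1.6
eef_pos: [223.7, 463.7, 278.1]
eef_rot: [3.138, 0.002, 2.891]
wrist_force: [-0.5, 0.3, -0.4]
finger_gap: 65.4
finger_force: 0.0
```

Request:
servo_tool(
  motion=[
    {"wx": 0,"wy": 0,"wz": 0,"dx": -0.4,"dy": -0.15,"dz": -0.1,"fingers": 0},
    {"wx": 0,"wy": 0,"wz": 0,"dx": -0.8,"dy": -0.3,"dz": -0.15,"fingers": 0},
    {"wx": 0,"wy": 0,"wz": 0,"dx": -1.0,"dy": -0.45,"dz": -0.15,"fingers": 0},
  ],
)

```text
clock: 1.9
eef_pos: [308.4, 396.0, 290.3]
eef_rot: [3.141, 0.0, 2.893]
wrist_force: [-0.2, 0.1, 0.1]
finger_gap: 47.0
finger_force: 0.0
```

Request:
servo_tool(
  motion=[
    {"wx": 0,"wy": 0,"wz": 0,"dx": -0.4,"dy": -0.15,"dz": 0,"fingers": 0},
    {"wx": 0,"wy": 0,"wz": -0.03,"dx": -0.8,"dy": -0.3,"dz": 0,"fingers": 0},
    {"wx": 0,"wy": 0,"wz": -0.03,"dx": -1.0,"dy": -0.45,"dz": 0,"fingers": 0},
    {"wx": 0,"wy": 0,"wz": -0.03,"dx": -1.0,"dy": -0.45,"dz": 0,"fingers": 0},
  ],
)

```text
clock: 2.3
eef_pos: [394.0, 327.2, 289.5]
eef_rot: [-3.141, -0.0, 2.951]
wrist_force: [0.1, 0.6, 0.1]
finger_gap: 47.0
finger_force: 0.0
```

```bash
python3 -c "
from h import *
plan((-153,105,290));print(read_state()['finger_gap'])"
```

```text
stand [-230.7  143.3  289.5] units [-0.778 -0.381 -0.005] turn [-0.0004 -0.0002 -0.0014] clock 2.3 rot [-3.1408e+00 -4.0000e-04  2.9508e+00]
46.9698065736669
```

Request:
servo_tool(
  motion=[
    {"wx": 0,"wy": 0,"wz": 0,"dx": -0.4,"dy": -0.19,"dz": 0,"fingers": 0},
    {"wx": 0,"wy": 0,"wz": 0,"dx": -0.78,"dy": -0.38,"dz": 0,"fingers": 0},
    {"wx": 0,"wy": 0,"wz": 0,"dx": -0.78,"dy": -0.38,"dz": 0,"fingers": 0},
  ],
)

```text
clock: 2.6
eef_pos: [464.0, 275.4, 289.2]
eef_rot: [-3.141, -0.001, 2.951]
wrist_force: [0.2, 1.2, -0.7]
finger_gap: 46.9
finger_force: 0.0
```

```bash
python3 - <<'E'
from h import *
plan((-153,105,204))
p=camera('wrist');save(p,'w0')
R=np.array(p['R'])
def fp(X):
    c=R@X+np.array(p['t']);n=np.hypot(c[0],c[1]);th=np.arctan2(n,c[2]);return np.array([p['cx'],p['cy']])+p['fx']*th*c[:2]/n
for P in [(-122,107,223),(-180,107,223)]:print(fp(W(P)))
im=cv2.imread('pics/w0.png')
a=camera('scene');save(a,'s2')
cv2.imwrite('pics/m1.png',np.hstack([cv2.resize(im,(400,300)),cv2.resize(cv2.imread('pics/s2.png')[110:260,200:400],(400,300))]))
E
```

```text
stand [-152.2  105.5  289.2] units [ 0.008 -0.004  0.852] turn [-0.0005 -0.0003 -0.0013] clock 2.6 rot [-3.1406e+00 -7.0000e-04  2.9509e+00]
[255.76528858 222.7478234 ]
[255.75714524 164.14531361]
```

View pics/m1.png

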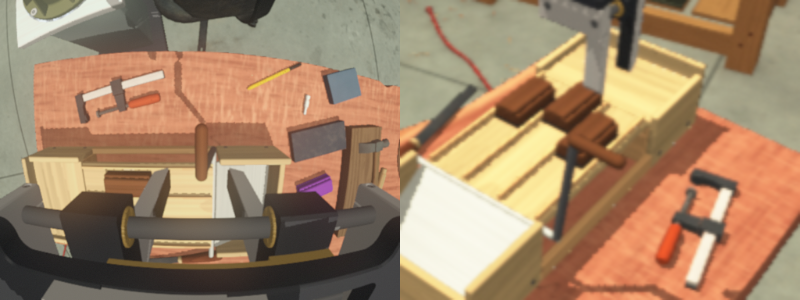

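Request:
servo_tool(
  motion=[
    {"wx": 0,"wy": 0,"wz": 0,"dx": 0,"dy": 0,"dz": 0.3,"fingers": 0},
    {"wx": 0,"wy": 0,"wz": 0,"dx": 0,"dy": 0,"dz": 0.6,"fingers": 0},
    {"wx": 0,"wy": 0,"wz": 0,"dx": 0,"dy": 0,"dz": 0.84,"fingers": 0},
    {"wx": 0,"wy": 0,"wz": 0,"dx": 0,"dy": 0,"dz": 0.84,"fingers": 0.3},
    {"wx": 0,"wy": 0,"wz": 0,"dx": 0,"dy": 0,"dz": 0.84,"fingers": 0.5},
    {"wx": 0,"wy": 0,"wz": 0,"dx": 0,"dy": 0,"dz": 0.84,"fingers": 0.75},
    {"wx": 0,"wy": 0,"wz": 0,"dx": 0,"dy": 0,"dz": 0.84,"fingers": 0.75},
    {"wx": 0,"wy": 0,"wz": 0,"dx": 0,"dy": 0,"dz": 0.84,"fingers": 0.75},
  ],
  newtons=12,
)

```text
clock: 3.5
eef_pos: [462.3, 277.0, 206.9]
eef_rot: [3.141, 0.001, 2.954]
wrist_force: [1.4, 0.4, 0.3]
finger_gap: 12.7
finger_force: 0.0
```

```bash
python3 - <<'E'
from h import *
plan((-153,105,204))
p=camera('wrist');save(p,'w1')
a=camera('scene');save(a,'s3');b=camera('side');save(b,'s4')
print(read_state()['finger_gap'],read_state()['finger_force'])
r=lambda n,y0,y1,x0,x1:cv2.resize(cv2.imread(f'pics/{n}.png')[y0:y1,x0:x1],(400,300),interpolation=cv2.INTER_CUBIC)
cv2.imwrite('pics/m2.png',np.vstack([np.hstack([r('w1',100,340,110,430),r('s3',110,230,240,400)]),np.hstack([r('s4',100,280,180,420),r('s3',110,260,200,400)])]))
E
```

```text
stand [-154.1  106.8  206.9] units [-0.011 -0.018  0.029] turn [0.0004 0.0005 0.0001] clock 3.5 rot [3.1408e+00 1.0000e-03 2.9538e+00]
12.019281602855076 0.0
```

View pics/m2.png

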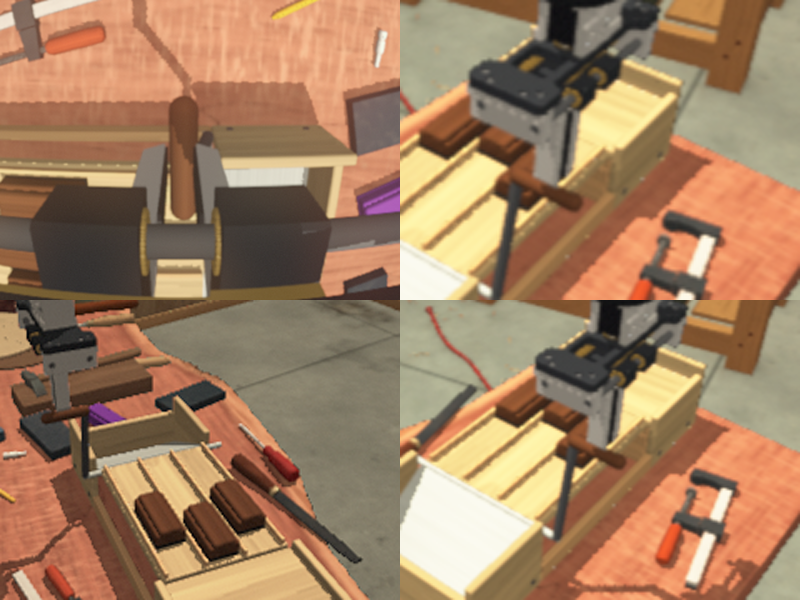

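```bash
python3 - <<'E'
from h import *
a=camera('scene');b=camera('side')
for P in [(-154,107,207),(-154,107,231),(-154,113,207),(-162,113,207),(-180,107,223),(-122,107,223),(-154,101,207)]:
    u=proj(a,W(P))[0];v=proj(b,W(P))[0]
    print(P,((u-[240,110])*2.5+[400,0]).round(),((v-[180,100])*400/240+[0,300]).round())
E
```

```text
(-154, 107, 207) [549. 203.] [ 63. 423.]
(-154, 107, 231) [551. 183.] [ 62. 409.]
(-154, 113, 207) [545. 207.] [ 62. 421.]
(-162, 113, 207) [553. 210.] [ 57. 422.]
(-180, 107, 223) [576. 202.] [ 45. 417.]
(-122, 107, 223) [520. 175.] [ 84. 410.]
(-154, 101, 207) [553. 200.] [ 65. 425.]
```

Request:
servo_tool(
  motion=[
    {"wx": 0,"wy": 0,"wz": 0,"dx": 0,"dy": 0.03,"dz": 0,"fingers": 0.75},
    {"wx": 0,"wy": 0,"wz": 0,"dx": 0,"dy": 0.06,"dz": 0,"fingers": 0.75},
    {"wx": 0,"wy": 0,"wz": 0,"dx": 0,"dy": 0.08,"dz": 0,"fingers": 0.75},
    {"wx": 0,"wy": 0,"wz": 0,"dx": 0,"dy": 0.08,"dz": 0,"fingers": 0.75},
  ],
)

```text
clock: 4.15
eef_pos: [463.6, 285.0, 205.9]
eef_rot: [-3.141, -0.0, 2.954]
wrist_force: [-0.2, 0.8, -0.2]
finger_gap: 11.7
finger_force: 0.0
```

```bash
python3 - <<'E'
from h import *
plan((-153,105,204));s=read_state();print(s['finger_gap'],s['wrist_force'],s['moment'])
a=camera('scene');b=camera('side');save(a,'s5');save(b,'s6')
r=lambda n,y0,y1,x0,x1:cv2.resize(cv2.imread(f'pics/{n}.png')[y0:y1,x0:x1],(400,300),interpolation=cv2.INTER_CUBIC)
cv2.imwrite('pics/m3.png',np.vstack([np.hstack([r('s3',150,210,270,350),r('s4',130,190,180,260)]),np.hstack([r('s5',150,210,270,350),r('s6',130,190,180,260)])]))
E
```

```text
stand [-154.4  114.9  205.9] units [-0.014 -0.099  0.019] turn [-0.0001 -0.0001  0.0003] clock 4.15 rot [-3.1415e+00 -2.0000e-04  2.9541e+00]
11.702193846648086 [-0.20793386  0.82141493 -0.1606416 ] [ 0.00317896  0.04125078 -0.00100371]
```

View pics/m3.png

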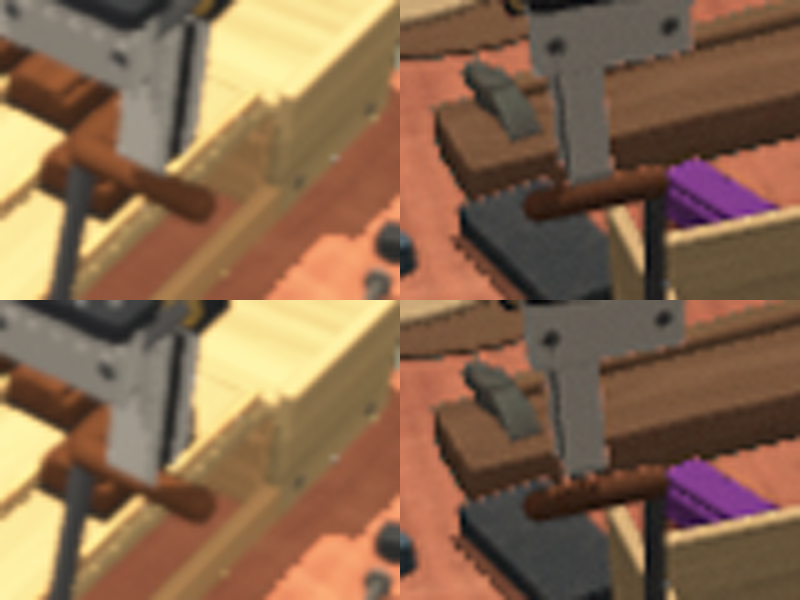

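Request:
servo_tool(
  motion=[
    {"wx": 0,"wy": 0,"wz": 0,"dx": 0,"dy": 0,"dz": -0.1,"fingers": 0.1},
    {"wx": 0,"wy": 0,"wz": 0,"dx": 0,"dy": -0.08,"dz": -0.1,"fingers": 0.1},
    {"wx": 0,"wy": 0,"wz": 0,"dx": 0,"dy": -0.08,"dz": -0.1,"fingers": 0.1},
    {"wx": 0,"wy": 0,"wz": 0,"dx": 0,"dy": -0.08,"dz": 0,"fingers": 0.1},
    {"wx": 0,"wy": 0,"wz": 0,"dx": 0,"dy": -0.08,"dz": 0.15,"fingers": 0.1},
    {"wx": 0,"wy": 0,"wz": 0,"dx": 0,"dy": -0.08,"dz": 0.25,"fingers": 0.1},
    {"wx": 0,"wy": 0,"wz": 0,"dx": 0,"dy": -0.08,"dz": 0.25,"fingers": 0.4},
    {"wx": 0,"wy": 0,"wz": 0,"dx": 0,"dy": -0.08,"dz": 0.25,"fingers": 0.75},
    {"wx": 0,"wy": 0,"wz": 0,"dx": 0,"dy": -0.08,"dz": 0.25,"fingers": 0.75},
    {"wx": 0,"wy": 0,"wz": 0,"dx": 0,"dy": -0.08,"dz": 0.25,"fingers": 0.75},
  ],
)

```text
clock: 5.25
eef_pos: [462.7, 278.7, 181.7]
eef_rot: [3.137, 0.001, 2.954]
wrist_force: [4.6, 14.3, -6.0]
finger_gap: 15.8
finger_force: 12.0
```

Request:
servo_tool(
  motion=[
    {"wx": 0,"wy": 0,"wz": 0,"dx": 0,"dy": 0.02,"dz": 0,"fingers": 0.75},
    {"wx": 0,"wy": 0,"wz": 0,"dx": 0,"dy": 0.05,"dz": -0.01,"fingers": 0.75},
    {"wx": 0,"wy": 0,"wz": 0,"dx": 0,"dy": 0.07,"dz": -0.01,"fingers": 0.75},
    {"wx": 0,"wy": 0,"wz": 0,"dx": 0,"dy": 0.1,"dz": -0.01,"fingers": 0.75},
    {"wx": 0,"wy": 0,"wz": 0,"dx": 0,"dy": 0.12,"dz": -0.02,"fingers": 0.75},
    {"wx": 0,"wy": 0,"wz": 0,"dx": 0,"dy": 0.12,"dz": -0.02,"fingers": 0.75},
  ],
  newtons=25,
)

```text
clock: 5.85
eef_pos: [464.4, 287.2, 183.1]
eef_rot: [-3.138, -0.0, 2.953]
wrist_force: [-0.8, -11.0, 1.2]
finger_gap: 15.0
finger_force: 25.0
```

```bash
cat > watch.py <<'E'
from h import *
s=read_state();st=stand(s['eef_pos'])
print('t %.2f'%s['clock'],'stand',st.round(1),'th~%.3f'%(np.arcsin(np.clip((st[1]-130)/135,-1,1))+.1745),'F',s['wrist_force'].round(1),'gap %.1f'%s['finger_gap'])
for n in('scene','side'):
    p=camera(n);save(p,'last_'+n)
    print(n,[(np.round(d['location'],1).tolist(),round(d['conf'],2)) for d in spot_in('block_a',p)])
E
python3 watch.py
```

```text
t 5.85 stand [-154.1  117.2  183.1] th~0.080 F [ -0.8 -11.    1.2] gap 15.0
scene [([255.1, 160.5], 0.8), ([165.8, 291.0], 0.73), ([282.7, 178.3], 0.39)]
side [([305.0, 236.3], 0.96), ([318.9, 220.4], 0.65), ([272.2, 227.5], 0.57), ([240.9, 168.7], 0.57), ([306.9, 270.9], 0.48)]
```

Request:
servo_tool(
  motion=[
    {"wx": 0,"wy": 0,"wz": 0,"dx": 0,"dy": 0.02,"dz": 0,"fingers": 0.75},
    {"wx": 0,"wy": 0,"wz": 0,"dx": 0,"dy": 0.04,"dz": 0,"fingers": 0.75},
    {"wx": 0,"wy": 0,"wz": 0,"dx": 0,"dy": 0.06,"dz": 0,"fingers": 0.75},
    {"wx": 0,"wy": 0,"wz": 0,"dx": 0,"dy": 0.08,"dz": 0,"fingers": 0.75},
    {"wx": 0,"wy": 0,"wz": 0,"dx": 0,"dy": 0.08,"dz": 0,"fingers": 0.75},
    {"wx": 0,"wy": 0,"wz": 0,"dx": 0,"dy": 0.08,"dz": 0,"fingers": 0.75},
  ],
)

```text
clock: 6.65
eef_pos: [466.0, 295.3, 183.9]
eef_rot: [-3.139, 0.001, 2.953]
wrist_force: [-3.3, -9.8, 6.1]
finger_gap: 15.3
finger_force: 25.0
```

```bash
python3 watch.py
```

```text
t 6.65 stand [-153.9  125.4  183.9] th~0.140 F [-3.3 -9.8  6.1] gap 15.3
scene [([257.7, 155.4], 0.86), ([165.2, 291.3], 0.81)]
side [([305.7, 231.0], 0.97), ([273.6, 224.7], 0.89), ([320.7, 218.1], 0.6), ([241.1, 168.0], 0.46)]
```

Request:
servo_tool(
  motion=[
    {"wx": 0,"wy": 0,"wz": 0,"dx": 0,"dy": 0.01,"dz": 0,"fingers": 0.75},
    {"wx": 0,"wy": 0,"wz": 0,"dx": 0,"dy": 0.02,"dz": 0,"fingers": 0.75},
    {"wx": 0,"wy": 0,"wz": 0,"dx": 0,"dy": 0.03,"dz": 0,"fingers": 0.75},
    {"wx": 0,"wy": 0,"wz": 0,"dx": 0,"dy": 0.04,"dz": 0,"fingers": 0.75},
    {"wx": 0,"wy": 0,"wz": 0,"dx": 0,"dy": 0.04,"dz": 0,"fingers": 0.75},
    {"wx": 0,"wy": 0,"wz": 0,"dx": 0,"dy": 0.04,"dz": 0,"fingers": 0.75},
    {"wx": 0,"wy": 0,"wz": 0,"dx": 0,"dy": 0.04,"dz": 0,"fingers": 0.75},
  ],
)

```text
clock: 7.55
eef_pos: [466.8, 299.1, 184.0]
eef_rot: [-3.139, 0.001, 2.953]
wrist_force: [-3.2, -9.9, 8.1]
finger_gap: 15.7
finger_force: 25.0
```

```bash
python3 watch.py
```

```text
t 7.55 stand [-153.9  129.3  184. ] th~0.170 F [-3.2 -9.9  8.1] gap 15.7
scene [([257.5, 151.9], 0.91), ([166.0, 290.8], 0.9)]
side [([319.8, 215.7], 0.71), ([242.5, 167.3], 0.69), ([307.6, 226.2], 0.64), ([273.1, 223.8], 0.59), ([284.8, 214.3], 0.26)]
```

Request:
servo_tool(
  motion=[
    {"wx": 0,"wy": 0,"wz": 0,"dx": 0,"dy": 0.01,"dz": 0,"fingers": 0.75},
    {"wx": 0,"wy": 0,"wz": 0,"dx": 0,"dy": 0.02,"dz": 0,"fingers": 0.75},
    {"wx": 0,"wy": 0,"wz": 0,"dx": 0,"dy": 0.03,"dz": 0,"fingers": 0.75},
    {"wx": 0,"wy": 0,"wz": 0,"dx": 0,"dy": 0.04,"dz": 0,"fingers": 0.75},
    {"wx": 0,"wy": 0,"wz": 0,"dx": 0,"dy": 0.04,"dz": 0,"fingers": 0.75},
    {"wx": 0,"wy": 0,"wz": 0,"dx": 0,"dy": 0.04,"dz": 0,"fingers": 0.75},
    {"wx": 0,"wy": 0,"wz": 0,"dx": 0,"dy": 0.04,"dz": 0,"fingers": 0.75},
  ],
)

```text
clock: 8.45
eef_pos: [467.6, 303.0, 183.9]
eef_rot: [-3.139, 0.001, 2.953]
wrist_force: [-2.3, -10.5, 7.1]
finger_gap: 15.2
finger_force: 25.0
```

```bash
python3 watch.py
```

```text
t 8.45 stand [-153.8  133.3  183.9] th~0.199 F [ -2.3 -10.5   7.1] gap 15.2
scene [([256.0, 149.2], 0.92), ([166.0, 292.6], 0.77)]
side [([318.7, 211.8], 0.92), ([306.9, 224.5], 0.78), ([271.6, 220.4], 0.76), ([239.8, 166.6], 0.7)]
```

Request:
servo_tool(
  motion=[
    {"wx": 0,"wy": 0,"wz": 0,"dx": 0,"dy": 0.01,"dz": 0,"fingers": 0.75},
    {"wx": 0,"wy": 0,"wz": 0,"dx": 0,"dy": 0.02,"dz": 0,"fingers": 0.75},
    {"wx": 0,"wy": 0,"wz": 0,"dx": 0,"dy": 0.03,"dz": 0,"fingers": 0.75},
    {"wx": 0,"wy": 0,"wz": 0,"dx": 0,"dy": 0.03,"dz": 0,"fingers": 0.75},
    {"wx": 0,"wy": 0,"wz": 0,"dx": 0,"dy": 0.03,"dz": 0,"fingers": 0.75},
    {"wx": 0,"wy": 0,"wz": 0,"dx": 0,"dy": 0.03,"dz": 0,"fingers": 0.75},
    {"wx": 0,"wy": 0,"wz": 0,"dx": 0,"dy": 0.03,"dz": 0,"fingers": 0.75},
  ],
)

```text
clock: 9.35
eef_pos: [468.3, 306.1, 184.0]
eef_rot: [-3.14, 0.001, 2.953]
wrist_force: [-2.9, -9.8, 8.0]
finger_gap: 15.1
finger_force: 25.0
```

```bash
python3 watch.py
```

```text
t 9.35 stand [-153.8  136.4  184. ] th~0.222 F [-2.9 -9.8  8. ] gap 15.1
scene [([260.4, 149.3], 0.94), ([168.0, 291.9], 0.73)]
side [([305.1, 221.1], 0.96), ([322.2, 213.3], 0.9), ([241.9, 166.2], 0.78), ([209.9, 180.6], 0.56), ([271.7, 220.2], 0.55)]
```

Request:
servo_tool(
  motion=[
    {"wx": 0,"wy": 0,"wz": 0,"dx": 0,"dy": 0.01,"dz": 0,"fingers": 0.75},
    {"wx": 0,"wy": 0,"wz": 0,"dx": 0,"dy": 0.02,"dz": 0,"fingers": 0.75},
    {"wx": 0,"wy": 0,"wz": 0,"dx": 0,"dy": 0.03,"dz": 0,"fingers": 0.75},
    {"wx": 0,"wy": 0,"wz": 0,"dx": 0,"dy": 0.04,"dz": 0,"fingers": 0.75},
    {"wx": 0,"wy": 0,"wz": 0,"dx": 0,"dy": 0.04,"dz": 0,"fingers": 0.75},
    {"wx": 0,"wy": 0,"wz": 0,"dx": 0,"dy": 0.04,"dz": 0,"fingers": 0.75},
    {"wx": 0,"wy": 0,"wz": 0,"dx": 0,"dy": 0.04,"dz": 0,"fingers": 0.75},
  ],
)

```text
clock: 10.25
eef_pos: [469.0, 309.9, 184.0]
eef_rot: [-3.139, 0.001, 2.953]
wrist_force: [-2.6, -9.6, 6.0]
finger_gap: 15.1
finger_force: 25.0
```

```bash
python3 watch.py
```

```text
t 10.25 stand [-153.7  140.4  184. ] th~0.251 F [-2.6 -9.6  6. ] gap 15.1
scene [([261.3, 146.5], 0.61), ([166.8, 292.0], 0.61), ([243.0, 210.7], 0.24)]
side [([273.1, 217.5], 0.77), ([242.9, 169.9], 0.73), ([320.5, 208.9], 0.68), ([308.0, 220.1], 0.63)]
```

Request:
servo_tool(
  motion=[
    {"wx": 0,"wy": 0,"wz": 0,"dx": 0,"dy": 0.01,"dz": 0,"fingers": 0.75},
    {"wx": 0,"wy": 0,"wz": 0,"dx": 0,"dy": 0.02,"dz": 0,"fingers": 0.75},
    {"wx": 0,"wy": 0,"wz": 0,"dx": 0,"dy": 0.03,"dz": 0,"fingers": 0.75},
    {"wx": 0,"wy": 0,"wz": 0,"dx": 0,"dy": 0.03,"dz": 0,"fingers": 0.75},
    {"wx": 0,"wy": 0,"wz": 0,"dx": 0,"dy": 0.03,"dz": 0,"fingers": 0.75},
    {"wx": 0,"wy": 0,"wz": 0,"dx": 0,"dy": 0.03,"dz": 0,"fingers": 0.75},
    {"wx": 0,"wy": 0,"wz": 0,"dx": 0,"dy": 0.03,"dz": 0,"fingers": 0.75},
  ],
)

```text
clock: 11.15
eef_pos: [469.6, 312.9, 184.0]
eef_rot: [-3.14, 0.001, 2.953]
wrist_force: [-1.3, -9.9, 5.8]
finger_gap: 15.4
finger_force: 25.0
```

```bash
python3 watch.py
```

```text
t 11.15 stand [-153.8  143.4  184. ] th~0.274 F [-1.3 -9.9  5.8] gap 15.4
scene [([261.6, 147.4], 0.95), ([166.9, 290.1], 0.9)]
side [([317.9, 208.1], 0.96), ([303.8, 219.5], 0.91), ([272.6, 215.2], 0.74), ([242.2, 169.1], 0.68)]
```

Request:
servo_tool(
  motion=[
    {"wx": 0,"wy": 0,"wz": 0,"dx": 0,"dy": 0.01,"dz": 0,"fingers": 0.75},
    {"wx": 0,"wy": 0,"wz": 0,"dx": 0,"dy": 0.02,"dz": 0,"fingers": 0.75},
    {"wx": 0,"wy": 0,"wz": 0,"dx": 0,"dy": 0.03,"dz": 0,"fingers": 0.75},
    {"wx": 0,"wy": 0,"wz": 0,"dx": 0,"dy": 0.04,"dz": 0,"fingers": 0.75},
    {"wx": 0,"wy": 0,"wz": 0,"dx": 0,"dy": 0.04,"dz": 0,"fingers": 0.75},
    {"wx": 0,"wy": 0,"wz": 0,"dx": 0,"dy": 0.04,"dz": 0,"fingers": 0.75},
    {"wx": 0,"wy": 0,"wz": 0,"dx": 0,"dy": 0.04,"dz": 0,"fingers": 0.75},
  ],
)

```text
clock: 12.05
eef_pos: [470.3, 316.8, 183.7]
eef_rot: [-3.139, 0.001, 2.953]
wrist_force: [-2.0, -10.8, 5.0]
finger_gap: 15.4
finger_force: 25.0
```

```bash
python3 watch.py
```

```text
t 12.05 stand [-153.8  147.3  183.7] th~0.303 F [ -2.  -10.8   5. ] gap 15.4
scene [([261.9, 147.5], 0.68), ([166.4, 289.7], 0.66)]
side [([307.8, 216.3], 0.71), ([319.3, 206.7], 0.62), ([239.4, 168.1], 0.47)]
```

Request:
servo_tool(
  motion=[
    {"wx": 0,"wy": 0,"wz": 0,"dx": 0,"dy": 0.01,"dz": 0,"fingers": 0.75},
    {"wx": 0,"wy": 0,"wz": 0,"dx": 0,"dy": 0.02,"dz": 0,"fingers": 0.75},
    {"wx": 0,"wy": 0,"wz": 0,"dx": 0,"dy": 0.03,"dz": 0,"fingers": 0.75},
    {"wx": 0,"wy": 0,"wz": 0,"dx": 0,"dy": 0.03,"dz": 0,"fingers": 0.75},
    {"wx": 0,"wy": 0,"wz": 0,"dx": 0,"dy": 0.03,"dz": 0,"fingers": 0.75},
    {"wx": 0,"wy": 0,"wz": 0,"dx": 0,"dy": 0.03,"dz": 0,"fingers": 0.75},
    {"wx": 0,"wy": 0,"wz": 0,"dx": 0,"dy": 0.03,"dz": 0,"fingers": 0.75},
  ],
)

```text
clock: 12.95
eef_pos: [470.8, 319.7, 183.6]
eef_rot: [-3.139, 0.001, 2.953]
wrist_force: [-0.2, -10.7, 3.6]
finger_gap: 15.4
finger_force: 25.0
```

```bash
python3 watch.py
```

```text
t 12.95 stand [-153.8  150.3  183.6] th~0.325 F [ -0.2 -10.7   3.6] gap 15.4
scene [([167.3, 291.0], 0.67), ([259.8, 146.6], 0.65)]
side [([304.0, 215.1], 0.97), ([271.4, 215.0], 0.81), ([319.9, 201.2], 0.81), ([241.0, 169.0], 0.46)]
```

Request:
servo_tool(
  motion=[
    {"wx": 0,"wy": 0,"wz": 0,"dx": 0,"dy": 0.01,"dz": 0,"fingers": 0.75},
    {"wx": 0,"wy": 0,"wz": 0,"dx": 0,"dy": 0.02,"dz": 0,"fingers": 0.75},
    {"wx": 0,"wy": 0,"wz": 0,"dx": 0,"dy": 0.03,"dz": 0.01,"fingers": 0.75},
    {"wx": 0,"wy": 0,"wz": 0,"dx": 0,"dy": 0.03,"dz": 0.01,"fingers": 0.75},
    {"wx": 0,"wy": 0,"wz": 0,"dx": 0,"dy": 0.03,"dz": 0.01,"fingers": 0.75},
    {"wx": 0,"wy": 0,"wz": 0,"dx": 0,"dy": 0.03,"dz": 0.01,"fingers": 0.75},
    {"wx": 0,"wy": 0,"wz": 0,"dx": 0,"dy": 0.03,"dz": 0.01,"fingers": 0.75},
  ],
)

```text
clock: 13.85
eef_pos: [471.5, 323.0, 183.0]
eef_rot: [-3.14, 0.001, 2.953]
wrist_force: [-1.6, -8.1, 6.7]
finger_gap: 15.2
finger_force: 25.0
```

```bash
python3 watch.py
```

```text
t 13.85 stand [-153.7  153.7  183. ] th~0.351 F [-1.6 -8.1  6.7] gap 15.2
scene [([260.8, 143.6], 0.91), ([271.4, 146.9], 0.57), ([167.9, 288.9], 0.55)]
side [([320.1, 198.5], 0.86), ([272.9, 212.7], 0.84), ([240.3, 168.8], 0.77), ([296.8, 208.7], 0.76)]
```

Request:
servo_tool(
  motion=[
    {"wx": 0,"wy": 0,"wz": 0,"dx": 0,"dy": 0,"dz": 0,"fingers": 0.75},
    {"wx": 0,"wy": 0,"wz": 0,"dx": 0,"dy": 0,"dz": 0,"fingers": 0.75},
    {"wx": 0,"wy": 0,"wz": 0,"dx": 0,"dy": 0,"dz": 0,"fingers": 0.75},
    {"wx": 0,"wy": 0,"wz": 0,"dx": 0,"dy": 0,"dz": 0,"fingers": 0.75},
    {"wx": 0,"wy": 0,"wz": 0,"dx": 0,"dy": 0,"dz": 0,"fingers": 0.75},
  ],
)

```text
clock: 14.55
eef_pos: [471.5, 323.1, 183.0]
eef_rot: [-3.14, 0.001, 2.953]
wrist_force: [-0.8, -7.0, 5.7]
finger_gap: 15.1
finger_force: 25.0
```

```bash
python3 watch.py
```

```text
t 14.55 stand [-153.7  153.7  183. ] th~0.351 F [-0.8 -7.   5.7] gap 15.1
scene [([257.6, 145.4], 0.85), ([165.6, 290.8], 0.72), ([244.0, 193.3], 0.6), ([239.9, 215.6], 0.44)]
side [([321.9, 203.1], 0.86), ([274.5, 211.1], 0.85), ([272.4, 189.3], 0.57), ([240.3, 171.5], 0.47)]
```

Request:
servo_tool(
  motion=[
    {"wx": 0,"wy": 0,"wz": 0,"dx": 0,"dy": 0,"dz": 0,"fingers": 0.75},
    {"wx": 0,"wy": 0,"wz": 0,"dx": 0,"dy": 0,"dz": 0,"fingers": 0.75},
    {"wx": 0,"wy": 0,"wz": 0,"dx": 0,"dy": 0,"dz": 0,"fingers": 0.75},
    {"wx": 0,"wy": 0,"wz": 0,"dx": 0,"dy": 0,"dz": 0,"fingers": 0.75},
    {"wx": 0,"wy": 0,"wz": 0,"dx": 0,"dy": 0,"dz": 0,"fingers": 0.75},
  ],
)

```text
clock: 15.25
eef_pos: [471.5, 323.1, 183.0]
eef_rot: [-3.141, 0.001, 2.953]
wrist_force: [-0.6, -7.1, 6.2]
finger_gap: 15.2
finger_force: 25.0
```

```bash
python3 watch.py
```

```text
t 15.25 stand [-153.7  153.8  183. ] th~0.352 F [-0.6 -7.1  6.2] gap 15.2
scene [([167.6, 290.9], 0.94), ([219.8, 231.3], 0.92)]
side [([272.9, 210.0], 0.89), ([319.8, 200.7], 0.81), ([260.5, 185.7], 0.73), ([242.3, 169.4], 0.7)]
```

Request:
servo_tool(
  motion=[
    {"wx": 0,"wy": 0,"wz": 0,"dx": 0,"dy": 0.01,"dz": 0,"fingers": 0.75},
    {"wx": 0,"wy": 0,"wz": 0,"dx": 0,"dy": 0.02,"dz": 0,"fingers": 0.75},
    {"wx": 0,"wy": 0,"wz": 0,"dx": 0,"dy": 0.03,"dz": 0.01,"fingers": 0.75},
    {"wx": 0,"wy": 0,"wz": 0,"dx": 0,"dy": 0.03,"dz": 0.01,"fingers": 0.75},
    {"wx": 0,"wy": 0,"wz": 0,"dx": 0,"dy": 0.03,"dz": 0.01,"fingers": 0.75},
    {"wx": 0,"wy": 0,"wz": 0,"dx": 0,"dy": 0.03,"dz": 0.01,"fingers": 0.75},
    {"wx": 0,"wy": 0,"wz": 0,"dx": 0,"dy": 0.03,"dz": 0.01,"fingers": 0.75},
  ],
)

```text
clock: 16.15
eef_pos: [472.2, 326.3, 182.3]
eef_rot: [-3.141, 0.002, 2.953]
wrist_force: [-1.6, -6.0, 8.3]
finger_gap: 15.4
finger_force: 25.0
```

```bash
python3 watch.py
```

```text
t 16.15 stand [-153.7  157.1  182.3] th~0.377 F [-1.6 -6.   8.3] gap 15.4
scene [([219.4, 232.2], 0.91), ([165.9, 292.7], 0.81), ([259.0, 146.8], 0.56)]
side [([317.8, 201.1], 0.74), ([270.7, 210.3], 0.63), ([241.8, 171.0], 0.6), ([260.5, 188.1], 0.52)]
```

Request:
servo_tool(
  motion=[
    {"wx": 0,"wy": 0,"wz": 0,"dx": 0,"dy": 0.01,"dz": 0,"fingers": 0.75},
    {"wx": 0,"wy": 0,"wz": 0,"dx": 0,"dy": 0.02,"dz": 0,"fingers": 0.75},
    {"wx": 0,"wy": 0,"wz": 0,"dx": 0,"dy": 0.03,"dz": 0.01,"fingers": 0.75},
    {"wx": 0,"wy": 0,"wz": 0,"dx": 0,"dy": 0.03,"dz": 0.01,"fingers": 0.75},
    {"wx": 0,"wy": 0,"wz": 0,"dx": 0,"dy": 0.03,"dz": 0.01,"fingers": 0.75},
    {"wx": 0,"wy": 0,"wz": 0,"dx": 0,"dy": 0.03,"dz": 0.01,"fingers": 0.75},
    {"wx": 0,"wy": 0,"wz": 0,"dx": 0,"dy": 0.03,"dz": 0.01,"fingers": 0.75},
    {"wx": 0,"wy": 0,"wz": 0,"dx": 0,"dy": 0.03,"dz": 0.01,"fingers": 0.75},
  ],
)

```text
clock: 17.15
eef_pos: [472.8, 329.4, 181.5]
eef_rot: [3.142, 0.002, 2.953]
wrist_force: [-1.4, -4.3, 8.4]
finger_gap: 14.9
finger_force: 25.0
```

```bash
python3 watch.py
```

```text
t 17.15 stand [-153.7  160.2  181.5] th~0.400 F [-1.4 -4.3  8.4] gap 14.9
scene [([258.2, 145.3], 0.97), ([217.7, 228.2], 0.81), ([166.0, 290.3], 0.65)]
side [([319.5, 197.8], 0.7), ([261.7, 188.8], 0.64), ([268.9, 207.0], 0.58), ([240.3, 170.1], 0.53)]
```

Request:
servo_tool(
  motion=[
    {"wx": 0,"wy": 0,"wz": 0,"dx": 0,"dy": 0,"dz": 0,"fingers": 0.75},
    {"wx": 0,"wy": 0,"wz": 0,"dx": 0,"dy": 0,"dz": 0,"fingers": 0.75},
    {"wx": 0,"wy": 0,"wz": 0,"dx": 0,"dy": 0,"dz": 0,"fingers": 0.75},
    {"wx": 0,"wy": 0,"wz": 0,"dx": 0,"dy": 0,"dz": 0,"fingers": 0.75},
    {"wx": 0,"wy": 0,"wz": 0,"dx": 0,"dy": 0,"dz": 0,"fingers": 0.75},
  ],
)

```text
clock: 17.85
eef_pos: [472.8, 329.4, 181.5]
eef_rot: [3.142, 0.002, 2.953]
wrist_force: [-1.3, -5.8, 8.7]
finger_gap: 15.1
finger_force: 25.0
```

```bash
python3 watch.py
```

```text
t 17.85 stand [-153.7  160.2  181.5] th~0.400 F [-1.3 -5.8  8.7] gap 15.1
scene [([216.3, 232.9], 0.84), ([266.8, 195.1], 0.66), ([257.7, 143.5], 0.6), ([167.5, 291.4], 0.55)]
side [([261.1, 201.5], 0.92), ([320.7, 196.3], 0.8), ([261.3, 189.0], 0.77), ([240.0, 170.2], 0.48), ([211.2, 179.9], 0.18)]
```

Slipping: the lane −59 block is going. Hold and watch.

Request:
servo_tool(
  motion=[
    {"wx": 0,"wy": 0,"wz": 0,"dx": 0,"dy": 0,"dz": 0,"fingers": 0.75},
    {"wx": 0,"wy": 0,"wz": 0,"dx": 0,"dy": 0,"dz": 0,"fingers": 0.75},
    {"wx": 0,"wy": 0,"wz": 0,"dx": 0,"dy": 0,"dz": 0,"fingers": 0.75},
    {"wx": 0,"wy": 0,"wz": 0,"dx": 0,"dy": 0,"dz": 0,"fingers": 0.75},
    {"wx": 0,"wy": 0,"wz": 0,"dx": 0,"dy": 0,"dz": 0,"fingers": 0.75},
    {"wx": 0,"wy": 0,"wz": 0,"dx": 0,"dy": 0,"dz": 0,"fingers": 0.75},
    {"wx": 0,"wy": 0,"wz": 0,"dx": 0,"dy": 0,"dz": 0,"fingers": 0.75},
    {"wx": 0,"wy": 0,"wz": 0,"dx": 0,"dy": 0,"dz": 0,"fingers": 0.75},
    {"wx": 0,"wy": 0,"wz": 0,"dx": 0,"dy": 0,"dz": 0,"fingers": 0.75},
    {"wx": 0,"wy": 0,"wz": 0,"dx": 0,"dy": 0,"dz": 0,"fingers": 0.75},
  ],
)

```text
clock: 19.05
eef_pos: [472.8, 329.5, 181.5]
eef_rot: [3.141, 0.002, 2.954]
wrist_force: [-1.2, -4.6, 8.7]
finger_gap: 15.6
finger_force: 25.0
```

```bash
python3 watch.py; python3 - <<'E'
from h import *
r=lambda n,y0,y1,x0,x1:cv2.resize(cv2.imread(f'pics/{n}.png')[y0:y1,x0:x1],(400,300),interpolation=cv2.INTER_CUBIC)
cv2.imwrite('pics/m4.png',np.hstack([r('last_scene',110,275,160,380),r('last_side',130,295,180,400)]))
E
```

```text
t 19.05 stand [-153.7  160.3  181.5] th~0.401 F [-1.2 -4.6  8.7] gap 15.6
scene [([167.5, 293.1], 0.81), ([237.2, 239.3], 0.73), ([258.4, 143.7], 0.68), ([219.9, 230.6], 0.61)]
side [([240.6, 169.8], 0.77), ([245.4, 189.1], 0.73), ([318.2, 198.6], 0.66), ([261.2, 186.8], 0.6)]
```

View pics/m4.png

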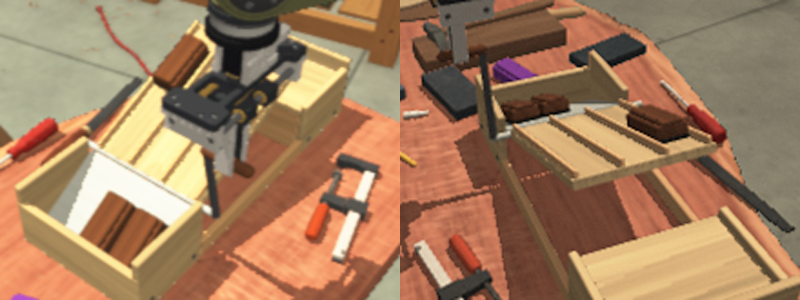

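Request:
servo_tool(
  motion=[
    {"wx": 0,"wy": 0,"wz": 0,"dx": 0,"dy": -0.01,"dz": 0,"fingers": 0.75},
    {"wx": 0,"wy": 0,"wz": 0,"dx": 0,"dy": -0.03,"dz": 0,"fingers": 0.75},
    {"wx": 0,"wy": 0,"wz": 0,"dx": 0,"dy": -0.05,"dz": -0.01,"fingers": 0.75},
    {"wx": 0,"wy": 0,"wz": 0,"dx": 0,"dy": -0.08,"dz": -0.02,"fingers": 0.75},
    {"wx": 0,"wy": 0,"wz": 0,"dx": 0,"dy": -0.11,"dz": -0.02,"fingers": 0.75},
    {"wx": 0,"wy": 0,"wz": 0,"dx": 0,"dy": -0.14,"dz": -0.03,"fingers": 0.75},
    {"wx": 0,"wy": 0,"wz": 0,"dx": 0,"dy": -0.17,"dz": -0.03,"fingers": 0.75},
    {"wx": 0,"wy": 0,"wz": 0,"dx": 0,"dy": -0.2,"dz": -0.03,"fingers": 0.75},
    {"wx": 0,"wy": 0,"wz": 0,"dx": 0,"dy": -0.23,"dz": -0.03,"fingers": 0.75},
    {"wx": 0,"wy": 0,"wz": 0,"dx": 0,"dy": -0.26,"dz": -0.03,"fingers": 0.75},
  ],
)

```text
clock: 20.25
eef_pos: [467.6, 304.0, 183.3]
eef_rot: [3.141, 0.001, 2.954]
wrist_force: [3.0, -4.8, 4.8]
finger_gap: 14.9
finger_force: 25.0
```

Request:
servo_tool(
  motion=[
    {"wx": 0,"wy": 0,"wz": 0,"dx": 0,"dy": -0.03,"dz": 0,"fingers": 0.75},
    {"wx": 0,"wy": 0,"wz": 0,"dx": 0,"dy": -0.06,"dz": 0,"fingers": 0.75},
    {"wx": 0,"wy": 0,"wz": 0,"dx": 0,"dy": -0.09,"dz": 0,"fingers": 0.75},
    {"wx": 0,"wy": 0,"wz": 0,"dx": 0,"dy": -0.12,"dz": 0,"fingers": 0.75},
    {"wx": 0,"wy": 0,"wz": 0,"dx": 0,"dy": -0.15,"dz": 0.01,"fingers": 0.75},
    {"wx": 0,"wy": 0,"wz": 0,"dx": 0,"dy": -0.17,"dz": 0.01,"fingers": 0.75},
    {"wx": 0,"wy": 0,"wz": 0,"dx": 0,"dy": -0.19,"dz": 0.01,"fingers": 0.75},
    {"wx": 0,"wy": 0,"wz": 0,"dx": 0,"dy": -0.21,"dz": 0.01,"fingers": 0.75},
    {"wx": 0,"wy": 0,"wz": 0,"dx": 0,"dy": -0.23,"dz": 0.01,"fingers": 0.75},
    {"wx": 0,"wy": 0,"wz": 0,"dx": 0,"dy": -0.23,"dz": 0.01,"fingers": 0.75},
  ],
)

```text
clock: 21.25
eef_pos: [462.8, 281.1, 181.3]
eef_rot: [-3.14, -0.001, 2.954]
wrist_force: [3.3, -5.0, -3.5]
finger_gap: 15.1
finger_force: 25.0
```

```bash
python3 watch.py
```

```text
t 21.25 stand [-154.5  110.9  181.3] th~0.033 F [ 3.3 -5.  -3.5] gap 15.1
scene [([166.1, 291.1], 0.96), ([217.7, 231.7], 0.91), ([236.5, 237.3], 0.62), ([256.9, 162.6], 0.51)]
side [([244.5, 189.8], 0.76), ([242.1, 168.2], 0.73), ([262.6, 189.4], 0.47)]
```

Request:
servo_tool(
  motion=[
    {"wx": 0,"wy": 0,"wz": 0,"dx": 0,"dy": -0.02,"dz": 0,"fingers": 0.75},
    {"wx": 0,"wy": 0,"wz": 0,"dx": 0,"dy": -0.03,"dz": 0,"fingers": 0.75},
    {"wx": 0,"wy": 0,"wz": 0,"dx": 0,"dy": -0.03,"dz": 0,"fingers": 0.3},
    {"wx": 0,"wy": 0,"wz": 0,"dx": 0,"dy": -0.03,"dz": 0,"fingers": 0.1},
    {"wx": 0,"wy": 0,"wz": 0,"dx": 0,"dy": -0.03,"dz": 0,"fingers": 0.1},
    {"wx": 0,"wy": 0,"wz": 0,"dx": 0,"dy": -0.03,"dz": 0,"fingers": 0.1},
    {"wx": 0,"wy": 0,"wz": 0,"dx": 0,"dy": -0.03,"dz": -0.3,"fingers": 0.1},
    {"wx": 0,"wy": 0,"wz": 0,"dx": 0,"dy": -0.03,"dz": -0.7,"fingers": 0.5},
    {"wx": 0,"wy": 0,"wz": 0,"dx": 0,"dy": -0.03,"dz": -0.8,"fingers": 1},
    {"wx": 0,"wy": 0,"wz": 0,"dx": 0,"dy": -0.03,"dz": -0.8,"fingers": 1},
  ],
)

```text
clock: 22.45
eef_pos: [462.9, 279.1, 263.3]
eef_rot: [3.14, 0.002, 2.954]
wrist_force: [0.2, 0.4, -0.4]
finger_gap: 21.9
finger_force: 0.0
```

```bash
python3 watch.py; python3 - <<'E'
from h import *
# good block in lane +59: top-centre from both networks' locations vs model projections
a=camera('scene');b=camera('side')
for y in(-40,-50,-60,-70,-80,-90): print(y,proj(a,W((59,y,105)))[0].round(1),proj(b,W((59,y,105)))[0].round(1))
E
```

```text
t 22.45 stand [-154.   108.9  263.3] th~0.018 F [ 0.2  0.4 -0.4] gap 21.9
scene [([260.5, 158.6], 0.9), ([235.5, 238.2], 0.66), ([217.4, 230.8], 0.63), ([164.3, 292.8], 0.62)]
side [([241.7, 167.9], 0.77), ([263.2, 190.8], 0.63), ([318.5, 221.8], 0.61), ([247.5, 190.8], 0.58)]
-40 [262.5 161. ] [320.4 221. ]
-50 [264.6 159.4] [322.3 223.5]
-60 [266.7 157.8] [324.4 226. ]
-70 [268.7 156.2] [326.4 228.6]
-80 [270.7 154.7] [328.5 231.2]
-90 [272.7 153.1] [330.6 233.8]
```

Request:
servo_tool(
  motion=[
    {"wx": 0,"wy": 0,"wz": 0,"dx": -0.3,"dy": -0.1,"dz": -0.1,"fingers": 1},
    {"wx": 0,"wy": 0,"wz": 0,"dx": -0.7,"dy": -0.2,"dz": -0.1,"fingers": 1},
    {"wx": 0,"wy": 0,"wz": 0,"dx": -1,"dy": -0.2,"dz": -0.1,"fingers": 1},
  ],
)

```text
clock: 23.05
eef_pos: [558.5, 239.1, 271.7]
eef_rot: [-3.141, -0.0, 2.953]
wrist_force: [-0.4, 0.7, 0.3]
finger_gap: 0.5
finger_force: 0.0
```

Request:
servo_tool(
  motion=[
    {"wx": 0,"wy": 0,"wz": 0,"dx": -0.4,"dy": -0.1,"dz": 0,"fingers": 1},
    {"wx": 0,"wy": 0,"wz": 0,"dx": -0.8,"dy": -0.15,"dz": 0,"fingers": 1},
    {"wx": 0,"wy": 0,"wz": 0,"dx": -1,"dy": -0.2,"dz": 0,"fingers": 1},
    {"wx": 0,"wy": 0,"wz": 0,"dx": -1,"dy": -0.2,"dz": 0,"fingers": 1},
  ],
)

```text
clock: 23.45
eef_pos: [653.1, 200.5, 269.6]
eef_rot: [-3.14, -0.003, 2.952]
wrist_force: [-0.1, 0.2, -0.4]
finger_gap: 0.4
finger_force: 0.0
```

```bash
python3 -c "
from h import *
plan((59,65,112));print(read_state()['finger_gap'])"
```

```text
stand [ 47.5  67.3 269.6] units [-0.119 -0.021  1.575] turn [-0.0007 -0.0013 -0.001 ] clock 23.45 rot [-3.1402e+00 -2.5000e-03  2.9516e+00]
0.38396635947446267
```

Request:
servo_tool(
  motion=[
    {"wx": 0,"wy": 0,"wz": 0,"dx": -0.12,"dy": -0.02,"dz": 0.3,"fingers": 1},
    {"wx": 0,"wy": 0,"wz": 0,"dx": -0.12,"dy": -0.02,"dz": 0.7,"fingers": 1},
    {"wx": 0,"wy": 0,"wz": 0,"dx": -0.12,"dy": -0.02,"dz": 1,"fingers": 1},
    {"wx": 0,"wy": 0,"wz": 0,"dx": -0.12,"dy": -0.02,"dz": 1,"fingers": 1},
  ],
)

```text
clock: 23.85
eef_pos: [660.6, 198.0, 167.2]
eef_rot: [-3.138, -0.007, 2.954]
wrist_force: [0.4, 0.3, 0.3]
finger_gap: 0.7
finger_force: 0.0
```

Request:
servo_tool(
  motion=[
    {"wx": 0,"wy": 0,"wz": 0,"dx": 0,"dy": 0,"dz": 0.2,"fingers": 1},
    {"wx": 0,"wy": 0,"wz": 0,"dx": 0,"dy": 0,"dz": 0.4,"fingers": 1},
    {"wx": 0,"wy": 0,"wz": 0,"dx": 0,"dy": 0,"dz": 0.55,"fingers": 1},
    {"wx": 0,"wy": 0,"wz": 0,"dx": 0,"dy": 0,"dz": 0.55,"fingers": 1},
  ],
)

```text
clock: 24.25
eef_pos: [662.2, 198.1, 116.1]
eef_rot: [-3.141, -0.002, 2.954]
wrist_force: [-0.9, -0.4, 0.2]
finger_gap: 0.4
finger_force: 0.0
```

```bash
python3 watch.py; python3 - <<'E'
from h import *
a=camera('scene')
s=stand(read_state()['eef_pos'])
for dz in(0,10,20,30): print(((proj(a,W(s+[0,0,dz]))[0]-[200,120])*[5,5]).round(0), W(s+[0,0,dz])[2])
r=lambda n,y0,y1,x0,x1:cv2.resize(cv2.imread(f'pics/{n}.png')[y0:y1,x0:x1],(400,300),interpolation=cv2.INTER_CUBIC)
cv2.imwrite('pics/m5.png',np.hstack([cv2.resize(cv2.imread('pics/last_scene.png')[120:195,200:280],(400,375)),cv2.resize(cv2.imread('pics/last_side.png')[155:255,240:346],(400,375))]))
E
```

```text
t 24.25 stand [ 57.   66.7 116.1] th~-0.314 F [-0.9 -0.4  0.2] gap 0.4
scene [([235.7, 241.0], 0.91), ([166.5, 291.8], 0.67), ([262.8, 159.6], 0.6), ([220.5, 232.5], 0.6)]
side [([319.6, 226.1], 0.77), ([264.1, 186.7], 0.74), ([244.8, 169.7], 0.49), ([245.0, 190.8], 0.48)]
[195. 278.] 118.50046140549718
[194. 264.] 128.50046140549716
[194. 249.] 138.50046140549716
[194. 234.] 148.50046140549716
```

View pics/m5.png

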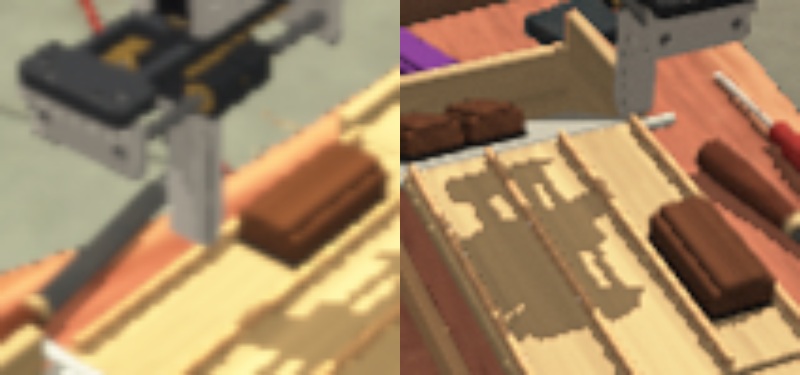

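Request:
servo_tool(
  motion=[
    {"wx": 0,"wy": 0,"wz": 0,"dx": -0.02,"dy": 0,"dz": 0.15,"fingers": 1},
    {"wx": 0,"wy": 0,"wz": 0,"dx": -0.02,"dy": 0,"dz": 0.25,"fingers": 1},
    {"wx": 0,"wy": 0,"wz": 0,"dx": -0.02,"dy": 0,"dz": 0.32,"fingers": 1},
    {"wx": 0,"wy": 0,"wz": 0,"dx": -0.02,"dy": 0,"dz": 0.38,"fingers": 1},
    {"wx": 0,"wy": 0,"wz": 0,"dx": -0.02,"dy": 0,"dz": 0.38,"fingers": 1},
  ],
)

```text
clock: 25.0
eef_pos: [664.5, 197.5, 77.8]
eef_rot: [-3.141, -0.002, 2.954]
wrist_force: [0.4, -0.0, 0.1]
finger_gap: 0.6
finger_force: 0.0
```

Request:
servo_tool(
  motion=[
    {"wx": 0,"wy": 0,"wz": 0,"dx": 0,"dy": -0.1,"dz": 0,"fingers": 1},
    {"wx": 0,"wy": 0,"wz": 0,"dx": 0,"dy": -0.25,"dz": 0,"fingers": 1},
    {"wx": 0,"wy": 0,"wz": 0,"dx": 0,"dy": -0.35,"dz": 0,"fingers": 1},
    {"wx": 0,"wy": 0,"wz": 0,"dx": 0,"dy": -0.45,"dz": 0,"fingers": 1},
    {"wx": 0,"wy": 0,"wz": 0,"dx": 0,"dy": -0.52,"dz": 0,"fingers": 1},
    {"wx": 0,"wy": 0,"wz": 0,"dx": 0,"dy": -0.6,"dz": 0,"fingers": 1},
    {"wx": 0,"wy": 0,"wz": 0,"dx": 0,"dy": -0.6,"dz": 0,"fingers": 1},
  ],
)

```text
clock: 25.7
eef_pos: [653.7, 137.7, 79.2]
eef_rot: [-3.142, 0.0, 2.953]
wrist_force: [0.1, -0.3, 0.1]
finger_gap: 0.1
finger_force: 0.0
```

```bash
python3 watch.py
```

```text
t 25.70 stand [59.9  5.7 79.2] th~-0.996 F [ 0.1 -0.3  0.1] gap 0.1
scene [([167.2, 292.0], 0.91), ([218.7, 230.4], 0.89), ([266.3, 155.8], 0.75), ([238.4, 238.8], 0.69)]
side [([323.0, 226.6], 0.84), ([263.7, 185.7], 0.79), ([245.0, 191.6], 0.58), ([241.9, 167.4], 0.54)]
```

Request:
servo_tool(
  motion=[
    {"wx": 0,"wy": 0,"wz": 0,"dx": 0,"dy": -0.1,"dz": 0,"fingers": 1},
    {"wx": 0,"wy": 0,"wz": 0,"dx": 0,"dy": -0.2,"dz": 0,"fingers": 1},
    {"wx": 0,"wy": 0,"wz": 0,"dx": 0,"dy": -0.3,"dz": 0,"fingers": 1},
    {"wx": 0,"wy": 0,"wz": 0,"dx": 0,"dy": -0.4,"dz": 0,"fingers": 1},
    {"wx": 0,"wy": 0,"wz": 0,"dx": 0,"dy": -0.5,"dz": 0,"fingers": 1},
    {"wx": 0,"wy": 0,"wz": 0,"dx": 0,"dy": -0.6,"dz": 0,"fingers": 1},
    {"wx": 0,"wy": 0,"wz": 0,"dx": 0,"dy": -0.7,"dz": 0,"fingers": 1},
    {"wx": 0,"wy": 0,"wz": 0,"dx": 0,"dy": -0.8,"dz": 0,"fingers": 1},
    {"wx": 0,"wy": 0,"wz": 0,"dx": 0,"dy": -0.8,"dz": 0,"fingers": 1},
  ],
)

```text
clock: 26.8
eef_pos: [638.7, 58.6, 79.2]
eef_rot: [-3.141, 0.0, 2.953]
wrist_force: [0.3, 0.3, -0.2]
finger_gap: 0.4
finger_force: 0.0
```

```bash
python3 watch.py; python3 -c "
from h import *
a=camera('scene');b=camera('side')
for y in(-120,-140,-160,-180,-200,-220): print(y,proj(a,W((59,y,105)))[0].round(1),proj(b,W((59,y,105)))[0].round(1))"
```

```text
t 26.80 stand [ 59.9 -74.8  79.2] th~-1.396 F [ 0.3  0.3 -0.2] gap 0.4
scene [([236.6, 237.3], 0.82), ([281.1, 146.6], 0.74), ([220.0, 228.8], 0.73), ([164.9, 292.5], 0.63)]
side [([263.2, 187.1], 0.78), ([241.3, 169.3], 0.75), ([338.2, 246.7], 0.62)]
-120 [278.5 148.6] [337.2 242. ]
-140 [282.3 145.7] [341.8 247.8]
-160 [286.  142.8] [346.6 253.8]
-180 [289.6 140. ] [351.5 260. ]
-200 [293.2 137.2] [356.7 266.5]
-220 [296.7 134.5] [362.1 273.2]
```

Request:
servo_tool(
  motion=[
    {"wx": 0,"wy": 0,"wz": 0,"dx": 0,"dy": -0.1,"dz": 0,"fingers": 1},
    {"wx": 0,"wy": 0,"wz": 0,"dx": 0,"dy": -0.2,"dz": 0,"fingers": 1},
    {"wx": 0,"wy": 0,"wz": 0,"dx": 0,"dy": -0.3,"dz": 0,"fingers": 1},
    {"wx": 0,"wy": 0,"wz": 0,"dx": 0,"dy": -0.4,"dz": 0,"fingers": 1},
    {"wx": 0,"wy": 0,"wz": 0,"dx": 0,"dy": -0.5,"dz": 0,"fingers": 1},
    {"wx": 0,"wy": 0,"wz": 0,"dx": 0,"dy": -0.6,"dz": 0,"fingers": 1},
    {"wx": 0,"wy": 0,"wz": 0,"dx": 0,"dy": -0.67,"dz": 0,"fingers": 1},
    {"wx": 0,"wy": 0,"wz": 0,"dx": 0,"dy": -0.73,"dz": 0,"fingers": 1},
    {"wx": 0,"wy": 0,"wz": 0,"dx": 0,"dy": -0.73,"dz": 0,"fingers": 1},
  ],
)

```text
clock: 28.0
eef_pos: [625.1, -12.4, 79.1]
eef_rot: [-3.141, 0.0, 2.953]
wrist_force: [-0.1, 0.0, -0.4]
finger_gap: 0.8
finger_force: 0.0
```

Request:
servo_tool(
  motion=[
    {"wx": 0,"wy": 0,"wz": 0,"dx": 0,"dy": 0.1,"dz": 0,"fingers": 1},
    {"wx": 0,"wy": 0,"wz": 0,"dx": 0,"dy": 0.2,"dz": 0,"fingers": 1},
    {"wx": 0,"wy": 0,"wz": 0,"dx": 0,"dy": 0.2,"dz": -0.4,"fingers": 1},
    {"wx": 0,"wy": 0,"wz": 0,"dx": 0,"dy": 0.2,"dz": -0.8,"fingers": 1},
    {"wx": 0,"wy": 0,"wz": 0,"dx": 0,"dy": 0.2,"dz": -1,"fingers": 1},
    {"wx": 0,"wy": 0,"wz": 0,"dx": 0,"dy": 0.2,"dz": -1,"fingers": 1},
  ],
)

```text
clock: 28.6
eef_pos: [630.2, 9.2, 182.4]
eef_rot: [3.141, 0.005, 2.955]
wrist_force: [0.6, -0.3, -0.3]
finger_gap: 0.5
finger_force: 0.0
```

```bash
python3 watch.py; python3 - <<'E'
from h import *
cv2.imwrite('pics/m6.png',np.hstack([cv2.resize(cv2.imread('pics/last_scene.png')[110:275,160:380],(400,300)),cv2.resize(cv2.imread('pics/last_side.png')[140:305,200:420],(400,300))]))
E
```

```text
t 28.60 stand [  60.8 -124.9  182.4] th~-1.396 F [ 0.6 -0.3 -0.3] gap 0.5
scene [([235.3, 239.7], 0.97), ([293.7, 138.2], 0.72), ([216.7, 231.8], 0.6), ([166.1, 291.8], 0.58)]
side [([244.0, 190.9], 0.81), ([357.4, 271.8], 0.6), ([262.7, 186.7], 0.51), ([242.2, 168.8], 0.49)]
```

View pics/m6.png

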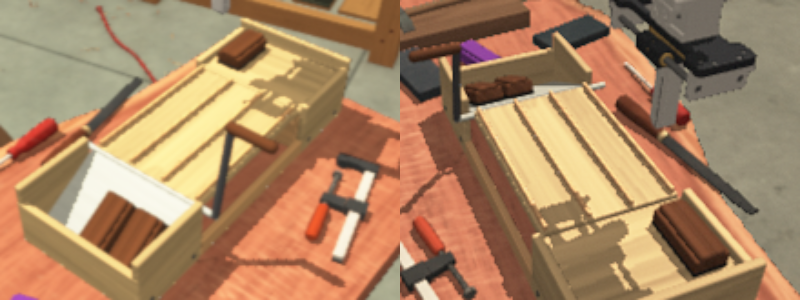

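The good block is fully on the shelf at about y = −203. The ramp is flat, both worn blocks are in the chute, and the gripper is clear.

```bash
python3 -c "
from cell import *
print(sign_off())"
```

```text
the job is handed in; nothing more can be done
None
```

The job is handed in: the two worn blocks slid into the chute at about 0.35 and 0.40 rad of tilt. The ramp is back down flat, and the good block was pushed along its lane fully onto the shelf; the sign-off call returned no verdict.

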